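Index the filling turntable to the blue-lidded jar

ROBOT

A 7-joint arm with a two-finger parallel gripper is mounted at the origin on a cart in front of the work surface, level with it; the furniture and walls round the work are solid. World frame = base frame: x ahead of the robot, y to its left, z up, the work surface at z = 0. Lengths are in m, angles in rad, forces in N, time in s.
With the tool pointing down it reaches from about 0.4 to 0.75 m from the base axis. Payload 19.5 kg.
Tool frame: the origin (TCP) lies at the very end of the fingers, on their centre line; the grasp point (between the pads) lies 19 mm behind it; z points along the fingers, y is the line along which they close (so a half turn about z gives the same grasp; the last joint's range is limited). The gripper opens to 85 mm and grips with 20 to 120 N. Pads are 22 mm wide; open, the fingers measure 114 mm over their backs; the gripper's body (76 mm by 85 mm) begins 54 mm behind the grasp point. The pads swing forward as they close: fully open they stand 13 mm farther back than shut.
Start: joints at [-1.369, 0.707, -0.028, 1.485, 0.022, 0.951, -0.075], TCP at [0.139, 0.558, 0.231] pointing down, gripper open.
Joint ranges: [-2.71, 2.71], [-0.32, 2.16], [-1.57, 1.52], [0, 2.45], [-1.46, 4.6], [0, 2.02], [-2.83, 2.83]. Speed limits (rad/s): [1.89, 1.89, 2.57, 2.57, 3.01, 3.01, 3.01].

INTERFACE

Orientations are given as a rotation vector (axis times angle).
In Python, from workcell import arm, optics gives the robot as it stands.
- The arm moves only by the shell command python3 -m crank 'ROWS' [FORCE]. ROWS is JSON, a list of rows, each an object with "gripper": the finger opening in mm, from 0 to 85.4; "dp": the shift along the tool's x, y, z in units of 40 mm (1.0 is 40 mm), a list of three; "rot": the turn, a rotation vector about the tool's x, y, z in rad, a list of three. In form: [{"gripper": gripper, "dp": [x, y, z], "rot": [wx, wy, wz]}, ...]. A call has 1 to 20 rows; each row shifts and turns the commanded pose from where the row before left it, along the tool's axes as they then stand; what a row does not reach is not made up. A row lasts 1/8 s, in which the tool goes at most 62.5 mm and 10.7 degrees, less where a joint would pass 70% of its speed; a pose out of reach is approached as far as the arm can. A call is refused whole if a number of a shift passes 1 or a number of a turn 0.188, either way. A call with a gripper value outside its range is refused whole. The fingers move at their own pace and stop on an object; FORCE is the grip in N (left out, the last holds). Time passes only in rows, so rows that do not move let the fingers close. It gives the time, the measured TCP pose, the force, the opening and the grip force at its end, in the units of the state.
- arm.state(): the state, without advancing time (a new reading comes with each control period).
- optics.capture(name): name is "scene" or "side" or "wrist"; returns the picture (400x640x3 uint8, red, green, blue); there is no depth.
- optics.calibration(name): a dict with "fx", "fy", "cx", "cy" (pixels), "R" (3x3) and "t" (3): a world point X has camera coordinates R X + t. Camera axes: x right, y down, z forward; pixel columns grow to the right and rows downward; lengths in m; the calibration is good to about 2 mm. A picture is of the moment at which its call begins: read the wrist's pose just before it. calibration takes no time and is no camera call; for the wrist camera it gives the pose at the moment of the call.
- arm.sign_off(): hands the job in; it is judged then, once.
The state is a dict: "time_s": time; "q": joint angles; "qd": joint speeds; "tau": joint torques, N m; "tool_pos": TCP position; "orientation": TCP orientation; "force": force on the tool from outside, world axes, zero at the start; "torque": the same for the moment, N m; "opening": finger opening in m; "grip_force": force on a finger pad.
Only numpy, scipy, OpenCV 4.12 (cv2) and the standard library are available. Lean on these libraries where they do the work, as an engineer would, in place of code of your own. Each camera call takes 0.05 s, during which the arm holds its last target. There are 200 camera calls.

TASK

Bring the blue-lidded jar to the red pointer by indexing the turntable one slot, whichever way that takes: press the green spring plunger in with the fingertips, turn the table while pressing, and let the plunger spring fully out into the next slot so that the table is locked again. Do not touch or lift the jars standing on the table, keep them upright, and leave the vial and the marker alone.

Things in the scene. Friction and masses are not known exactly. Their poses are not given: they have to be found in the camera images.
- table_axis (a point): Centre of the turning plate (aluminium disc, 182 mm across) on its vertical axis, at the height of its top face, 60 mm above the bench. It belongs to the fixed grey base; its x axis points from the axis to the red pointer. The base is fixed to the bench. A hub cap 38 mm across stands 8 mm above the plate.
- pointer_place (a point): Fixed point of the base on the plate's top face, 62 mm from the axis toward the red pointer: the jar's place for filling. The pointer is a fixed red post 139 mm out from the axis at most, 131 mm high, with an arrow at its top that reaches in to 101 mm from the axis. At the start the orange-lidded jar stands here.
- turntable (a joint): Angle of the plate, rad: 0 at the start, + counter-clockwise from above, stops at +-1.4. Slots every 1.047. Locked (play about 0.02) while the plunger's tooth is in a slot; free (under 1 N at the cup) once pressed in 8 mm. Let go between slots, the tooth rides under the ring, plunger about 7.5 mm in; within some 0.03 of a slot it springs out and centres the plate.
- plunger (a joint): How far the plunger is pressed in (down), m: 0 fully out, 0.012 at its stop. Spring: about 3.6 N at the start of the stroke, 9 N at the stop.
- plunger_top (a point): Centre of the green plunger's flat round face (47 mm), on an arm of the plate 125 mm from the axis, at the start opposite the pointer. 82 mm above the bench when out, 70 when in. Round it a black guard cup, fixed to the plate: 50 mm across inside, 61 outside, rim 90 mm above the bench. Fingertips pressing the face turn the table by bearing on the cup's inner wall.
- blue_jar_center (a point): Centre, half-way up, of the small white jar with the blue screw lid (43 mm across, 46 mm high), standing loose on the plate, 62 mm from the axis, 60 degrees to one side or the other of the red pointer. It is the jar to bring to the pointer.
- pot_white_center (a point): Centre, half-way up, of the white pot with white lid (52 mm across, 58 mm high), standing loose on the plate, 62 mm from the axis, 60 degrees on the other side of the pointer. Not to be touched.
- orange_jar_center (a point): Centre, half-way up, of the white jar with orange lid (58 mm across, 52 mm high), standing loose on the plate, at the pointer at the start. Not to be touched.
- vial_center (a point): Centre, half-way up, of a small glass vial with black cap (22 mm across, 48 mm high) standing on the bench, a bystander.
- marker_center (a point): Centre of a marker pen (16 x 135 x 16 mm) with black cap lying on the bench, a bystander.
Not all that is in view belongs to the job. Of the things like the part that bears blue_jar_center, leave any that is black; of the rest the smaller one is meant. What is shaped like the part that bears pot_white_center but yellow is not meant.

How it is judged:
On the way, in this order (a step that is already met when the one before it is completed fails the run):
1. the plunger is pressed in (8 mm or more) by the fingers with the table still at its first slot (value of joint plunger above 0.008 m and contact force between the fingers and plunger above 1 N and value of joint turntable between -0.15 and 0.15 rad), for 0.05 s.
2. the table is turned at least half-way toward a neighbouring slot ((value of joint turntable above 0.52 rad or value of joint turntable below -0.52 rad)).
At the end, for the whole second after the job is handed in: The blue-lidded jar stands upright on the plate within 10 mm of the place at the red pointer; the table is at rest in the neighbouring slot (within 0.03 rad of 1.047 rad from the start) and the plunger is out again (less than 2 mm in); the other two jars stand upright (horizontal distance between blue_jar_center and pointer_place below 0.01 m and (value of joint turntable between 1.017 and 1.077 rad or value of joint turntable between -1.077 and -1.017 rad) and value of joint plunger below 0.002 m and velocity of joint turntable between -0.05 and 0.05 rad/s and angle between each of blue_jar_center, pot_white_center, orange_jar_center's own z axis and vertical below 0.1 rad and z of blue_jar_center in the frame of table_axis between 0.018 and 0.028 m); the robot touches nothing.
It fails at once if a jar on the table was touched by the robot (contact force between any of the arm, the fingers and blue_jar above 0.3 N or contact force between any of the arm, the fingers and pot_white above 0.3 N or contact force between any of the arm, the fingers and orange_jar above 0.3 N).
It fails at once if a jar was lifted off the table (z of blue_jar_center in the frame of table_axis above 0.033 m or z of pot_white_center in the frame of table_axis above 0.039 m or z of orange_jar_center in the frame of table_axis above 0.036 m).
It fails at once if a jar was tipped (angle between any of blue_jar_center, pot_white_center, orange_jar_center's own z axis and vertical above 0.3 rad).
It fails at once if the vial or the marker was disturbed (distance of any of vial_center, marker_center from where it was at the start of the episode above 0.015 m).
It also fails if it takes over 51 s, if anything falls off the work surface, if the arm or the gripper's body presses on something with over 40 N, if the wrist force passes 120 N, or if a joint passes its speed limit or range.

## Working session

There is one attempt and no reset: what is moved stays moved. The work goes in short steps, Python scripts to look and compute and a shell command to move; the robot and the scene stay as the last step left them, time stands still between calls to the robot, and variables do not carry over. Pictures are saved under pics/ and viewed, at most 10 in all, crops included, and the job is handed in when it is done.

```bash
mkdir -p pics; ls; python3 - <<'E'
from workcell import arm, optics
import cv2,numpy as np
s=arm.state(); print(s)
for n in("scene","side"):
    im=optics.capture(n); cv2.imwrite(f"pics/{n}0.png",im[...,::-1]); c=optics.calibration(n); print(n,c)
E
```

```text
pics
{'time_s': 0.0, 'q': array([-1.36874384,  0.70710571, -0.02765434,  1.4849558 ,  0.02198737,
        0.95092282, -0.07549943]), 'qd': array([ 0.00058642,  0.00115904, -0.00105654,  0.00191306, -0.00114947,
       -0.00122165,  0.0004419 ]), 'tau': array([ 3.86455831e-04, -8.83223605e+01,  1.23446524e+00, -2.36167073e+01,
        1.68800825e-02,  6.50603761e-03,  3.16418550e-06]), 'tool_pos': array([0.13869253, 0.55776177, 0.23083574]), 'orientation': array([-3.81889544e-01, -3.11816175e+00,  1.70017793e-03]), 'force': array([ 0.1759674 ,  0.15500662, -0.15154727]), 'torque': array([-0.0420298 , -0.03076006,  0.00522001]), 'grip_force': 0.0, 'opening': 0.08510961089938301}
scene {'fx': 488.00229618896225, 'fy': 488.00229618896225, 'cx': 326.444902356371, 'cy': 195.7569101478163, 'R': array([[ 0.78799384, -0.6155493 ,  0.01283608],
       [-0.26665298, -0.35999847, -0.89403428],
       [ 0.55494315,  0.70107072, -0.44781463]]), 't': array([-0.44195028,  0.22361584,  1.14456899])}
side {'fx': 398.6673680866166, 'fy': 398.6673680866166, 'cx': 321.7984245443361, 'cy': 202.75515973825588, 'R': array([[ 0.89923088, -0.43745058, -0.004562  ],
       [-0.24081042, -0.4862542 , -0.83998047],
       [ 0.36523165,  0.75643496, -0.54259745]]), 't': array([-0.52616649,  0.22706327,  1.14898867])}
```

View pics/scene0.png

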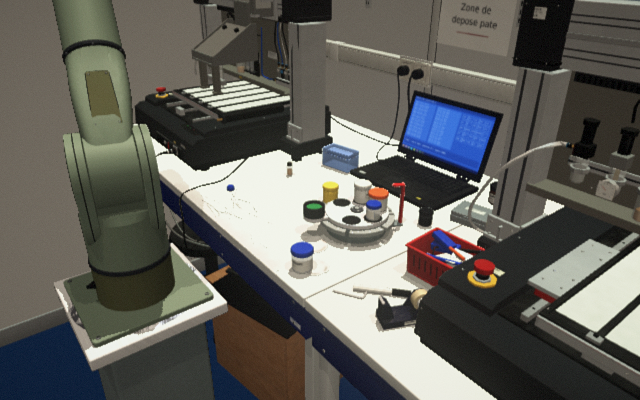

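View pics/side0.png

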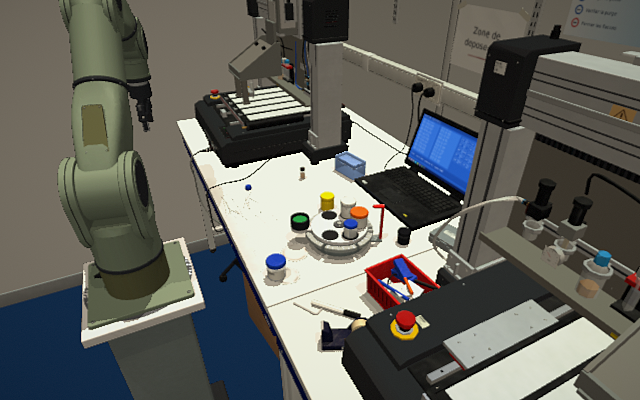

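The scene view shows the turntable at about (357,215), the green plunger at (314,209) and the red pointer at (402,190). A small blue-lidded jar stands on the plate at (374,207), and a bigger blue-lidded jar stands on the bench at (302,256). The side view agrees: plunger (300,220), jar (350,228), big jar (276,265), vial (303,173). I'll enlarge both to confirm.

```bash
python3 - <<'E'
import cv2
a=cv2.imread("pics/scene0.png")[170:250,295:425]; b=cv2.imread("pics/side0.png")[180:260,280:410]
f=lambda i:cv2.resize(i,None,fx=6,fy=6,interpolation=cv2.INTER_CUBIC)
cv2.imwrite("pics/c1.png",f(a));cv2.imwrite("pics/c2.png",f(b))
E
```

```text
(no output)
```

View pics/c1.png

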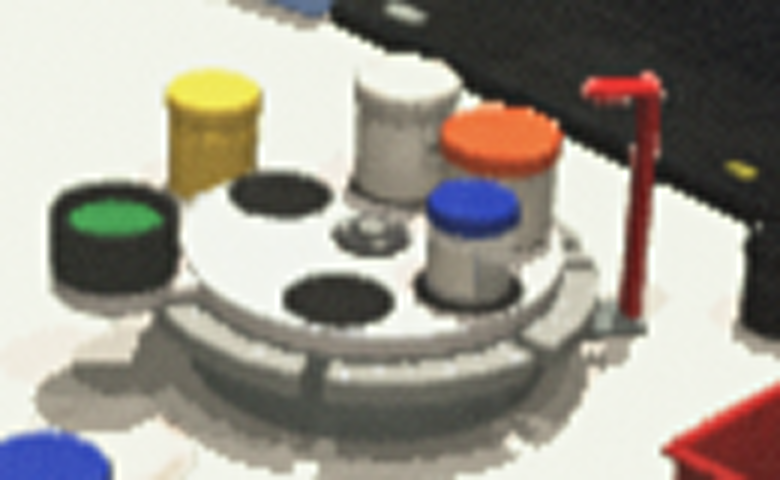

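View pics/c2.png

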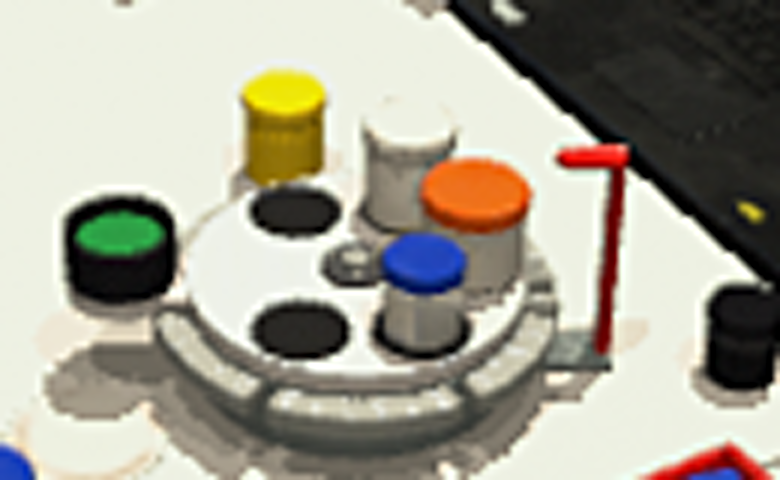

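```bash
cat > h.py <<'E'
import numpy as np
from workcell import arm, optics
from scipy.spatial.transform import Rotation as Ro
def ray(c,u,v,z):
    d=np.array(c["R"]).T@[(u-c["cx"])/c["fx"],(v-c["cy"])/c["fy"],1]
    o=-np.array(c["R"]).T@c["t"]
    return o+d*(z-o[2])/d[2]
E
python3 - <<'E'
from h import *
cs,cd=optics.calibration("scene"),optics.calibration("side")
S=lambda x,y:(295+(x+.5)/6-.5,170+(y+.5)/6-.5); D=lambda x,y:(280+(x+.5)/6-.5,180+(y+.5)/6-.5)
np.set_printoptions(precision=4,suppress=True)
P={}
for n,z,a,b in [("plunger",.082,S(115,218),D(120,233)),("hub",.068,S(371,232),D(353,262)),("blue",.106,S(473,207),D(424,263)),("orange",.112,S(502,140),D(475,194)),("white",.118,S(408,80),D(410,128)),("arrowtip",.129,S(586,89),D(558,158)),("yellow",.058,S(215,90),D(285,92)),("bigblue",.05,(302,249),(276,260)),("vial",.048,(289.5,164),(302.5,169)),("marker",.01,(390,292),(335,310)),("black",.045,(426,209),(403.5,230))]:
    p,q=ray(cs,*a,z),ray(cd,*b,z); P[n]=(p+q)/2; print(n,p[:2],q[:2])
h=P["hub"]
for n in P: d=P[n]-h; print(n,np.hypot(d[0],d[1]),np.degrees(np.arctan2(d[1],d[0])))
s=arm.state();print(Ro.from_rotvec(s["orientation"]).as_matrix())
E
```

```text
plunger [ 0.4935 -0.0269] [ 0.4959 -0.0227]
hub [ 0.598  -0.0891] [ 0.6036 -0.0836]
blue [ 0.6028 -0.1514] [ 0.6099 -0.1465]
orange [ 0.6521 -0.1178] [ 0.6595 -0.1119]
white [ 0.6521 -0.0513] [ 0.6555 -0.0493]
arrowtip [ 0.6972 -0.1262] [ 0.7016 -0.1236]
yellow [0.6495 0.0943] [0.6553 0.1002]
bigblue [ 0.3679 -0.1464] [ 0.3695 -0.1419]
vial [0.6522 0.329 ] [0.6626 0.3381]
marker [ 0.461  -0.3684] [ 0.4526 -0.3515]
black [ 0.7886 -0.1828] [ 0.7883 -0.1805]
plunger 0.12266590347241771 149.88758241333386
hub 0.0 0.0
blue 0.06282646928332197 -84.951124502622
orange 0.061932781227613684 -27.412921658045615
white 0.06408638275234105 34.231610140062564
arrowtip 0.10584100260975964 -21.35936264190234
yellow 0.19068896953940512 74.30646965461942
bigblue 0.2391948366485843 -166.02201586917073
vial 0.42368545205234315 82.32358667036881
marker 0.3091718215315656 -117.76651858747451
black 0.21044365984723368 -26.92663718805277
[[-0.9704  0.2414 -0.0002]
 [ 0.2414  0.9704 -0.0009]
 [-0.     -0.0009 -1.    ]]
```

The jars fit their places: radii from the hub are 61–64 mm against 62, and the plunger is at 123 mm against 125. Three things could be the blue jar:
- **Small blue-lidded jar on the plate**, scene (374,204). This is the one meant: it is the smaller of the two, 63 mm from the axis, −58° from the pointer.
- **Bigger blue-lidded jar on the bench**, (302,256). Not meant, as it is the larger.
- **Black one**, (426,213). Excluded by its colour.

The crop confirms this. Blue is clockwise of the pointer, so the table must turn +60° (counter-clockwise). I'm moving above the plunger with the fingers shut.

```bash
python3 -m crank '[{"gripper":0,"dp":[-0.79,-0.47,0],"rot":[0,0,0]},{"gripper":0,"dp":[-0.79,-0.47,0],"rot":[0,0,0]},{"gripper":0,"dp":[-0.79,-0.47,0],"rot":[0,0,0]},{"gripper":0,"dp":[-0.79,-0.47,0],"rot":[0,0,0]},{"gripper":0,"dp":[-0.79,-0.47,0],"rot":[0,0,0]},{"gripper":0,"dp":[-0.79,-0.47,0],"rot":[0,0,0]},{"gripper":0,"dp":[-0.79,-0.47,0],"rot":[0,0,0]},{"gripper":0,"dp":[-0.79,-0.47,0],"rot":[0,0,0]},{"gripper":0,"dp":[-0.79,-0.47,0],"rot":[0,0,0]},{"gripper":0,"dp":[-0.79,-0.47,0],"rot":[0,0,0]},{"gripper":0,"dp":[-0.43,-0.73,0],"rot":[0,0,0]},{"gripper":0,"dp":[-0.43,-0.73,0],"rot":[0,0,0]},{"gripper":0,"dp":[-0.43,-0.73,0],"rot":[0,0,0]},{"gripper":0,"dp":[-0.43,-0.73,0],"rot":[0,0,0]},{"gripper":0,"dp":[-0.43,-0.73,0],"rot":[0,0,0]},{"gripper":0,"dp":[-0.43,-0.73,0],"rot":[0,0,0]},{"gripper":0,"dp":[-0.43,-0.73,0],"rot":[0,0,0]},{"gripper":0,"dp":[-0.43,-0.73,0],"rot":[0,0,0]},{"gripper":0,"dp":[-0.43,-0.73,0],"rot":[0,0,0]},{"gripper":0,"dp":[-0.43,-0.73,0],"rot":[0,0,0]}]'; python3 - <<'E'
from h import *
import cv2
c=optics.calibration("wrist");im=optics.capture("wrist");cv2.imwrite("pics/w1.png",im[...,::-1])
s=arm.state();print({k:s[k] for k in("time_s","tool_pos","orientation","force","opening")})
R=Ro.from_rotvec(s["orientation"]).as_matrix();print(R)
np.save("c1.npy",c,allow_pickle=True)
E
```

```text
time_s: 2.6
tool_pos: [0.4966, -0.0268, 0.2312]
orientation: [-0.382, -3.118, 0.0]
force: [0.7, 0.9, -0.3]
opening: 0.0001
grip_force: 0.0
{'time_s': 2.65, 'tool_pos': array([ 0.49733773, -0.03127543,  0.23103449]), 'orientation': array([ 0.38885138,  3.11729275, -0.00388752]), 'force': array([-1.39961888, -6.47692058, -1.7467809 ]), 'opening': 0.00010257399900714992}
[[-9.69356671e-01  2.45657516e-01 -1.68982411e-04]
 [ 2.45657173e-01  9.69353618e-01 -2.47307994e-03]
 [-4.43726962e-04 -2.43880828e-03 -9.99996928e-01]]
```

View pics/w1.png

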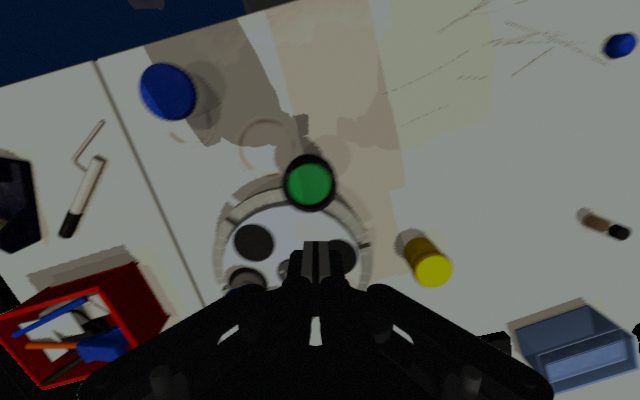

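The wrist view shows the green face at (309,184), the yellow pot at (431,266) and the shut fingertips at (316,245).

```bash
python3 - <<'E'
from h import *
import cv2
c=np.load("c1.npy",allow_pickle=True).item()
im=cv2.imread("pics/w1.png").astype(int);m=((im[...,1]>im[...,2]+40)&(im[...,1]>im[...,0]+30)).astype(np.uint8)
n,l,st,ce=cv2.connectedComponentsWithStats(m);i=1+st[1:,4].argmax();print(st[i],ce[i])
p=ray(c,*ce[i],.082);print("plunger",p)
for j in range(2):
    s=arm.state()
print(s["tool_pos"],s["force"])
# plate grey ring: predicted hub
ax=p[:2]-.125*np.array([np.cos(np.radians(151.5)),np.sin(np.radians(151.5))]);print("axis",ax)
R=Ro.from_rotvec(s["orientation"]).as_matrix()
print("tool shift units",R.T@(np.r_[p[:2],.10]-s["tool_pos"])/.04, "px/m scale check face dia", st[i][2:4])
E
```

```text
[ 287  164   44   41 1396] [308.76575931 183.86246418]
plunger [ 0.49082047 -0.03231681  0.082     ]
[ 0.49733773 -0.03127543  0.23103449] [-1.39961888 -6.47692058 -1.7467809 ]
axis [ 0.60067261 -0.09196166]
tool shift units [ 0.15299692 -0.05727295  3.27594408] px/m scale check face dia [44 41]
```

```bash
python3 -m crank '[{"gripper":0,"dp":[0.1,0,0.6],"rot":[0,0,0]},{"gripper":0,"dp":[0,0,0.7],"rot":[0,0,0]},{"gripper":0,"dp":[0,0,0.7],"rot":[0,0,0]},{"gripper":0,"dp":[0,0,0.5],"rot":[0,0,0]},{"gripper":0,"dp":[0,0,0],"rot":[0,0,0]},{"gripper":0,"dp":[0,0,0],"rot":[0,0,0]},{"gripper":0,"dp":[0,0,0],"rot":[0,0,0]}]'; cat > look.py <<'E'
from h import *
import cv2,sys
f=sys.argv[1]
s=arm.state();c=optics.calibration("wrist");im=optics.capture("wrist")[...,::-1];cv2.imwrite(f"pics/{f}.png",im)
im=im.astype(int);m=((im[...,1]>im[...,2]+40)&(im[...,1]>im[...,0]+30)).astype(np.uint8)
n,l,st,ce=cv2.connectedComponentsWithStats(m);i=1+st[1:,4].argmax();print(st[i],ce[i])
p=ray(c,*ce[i],.082);R=Ro.from_rotvec(s["orientation"]).as_matrix()
print(s["time_s"],s["tool_pos"],s["force"],"plunger",p,"units",R.T@(p-s["tool_pos"])/.04)
sc=optics.capture("scene")[...,::-1];cv2.imwrite(f"pics/{f}s.png",cv2.resize(sc[150:250,275:425],None,fx=5,fy=5,interpolation=cv2.INTER_CUBIC))
E
python3 look.py w2
```

```text
time_s: 3.52
tool_pos: [0.4929, -0.0247, 0.1321]
orientation: [0.382, 3.117, 0.0]
force: [0.4, 0.1, -0.0]
opening: 0.0001
grip_force: 0.0
[ 278  203   61   45 1643] [306.30006086 226.48265368]
3.525 [ 0.49290759 -0.02468587  0.13208953] [ 0.44312442  0.05834346 -0.04012914] plunger [ 0.49454963 -0.03184935  0.082     ] units [-0.08164196 -0.16406581  1.25230792]
```

View pics/w2.png

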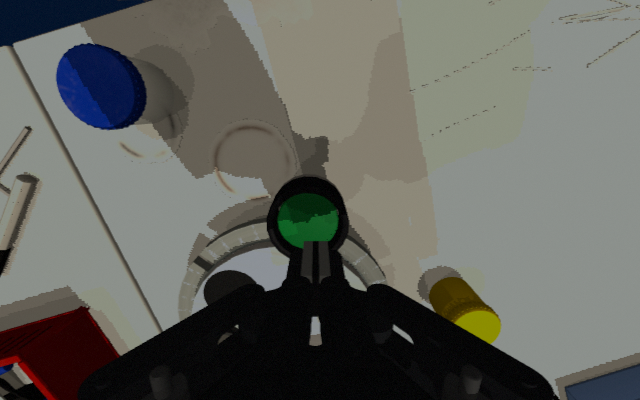

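The fingertips are at (316,243), in front of the green face (278–339 wide, partly hidden). The cup rim spans u 267–349 with its top edge at v≈176. I'll fit the rim circle.

```bash
python3 - <<'E'
from h import *
from scipy.optimize import least_squares
c=optics.calibration("wrist");s=arm.state();R=np.array(c["R"]);a=np.linspace(0,2*np.pi,181)
def pr(x,y,z,r):
    P=np.c_[x+r*np.cos(a),y+r*np.sin(a),0*a+z]@R.T+c["t"];return c["fx"]*P[:,0]/P[:,2]+c["cx"],c["fy"]*P[:,1]/P[:,2]+c["cy"]
def f(p):
    u,v=pr(*p,.09,.0305);return [u.min()-267,u.max()-349,v.min()-176]
o=least_squares(f,[.493,-.03]);print(o.x,o.fun)
def g(p):
    u,v=pr(*p,.082,.0235);return [u.min()-278,u.max()-339.5]
u,v=pr(*o.x,.082,.0235);print(u.min(),u.max(),v.min(),v.max())
t=s["tool_pos"];P=R@t+c["t"];print("tip px",c["fx"]*P[0]/P[2]+c["cx"],c["fy"]*P[1]/P[2]+c["cy"])
Rt=Ro.from_rotvec(s["orientation"]).as_matrix();print("units",Rt.T@(np.r_[o.x,.082]-t)/.04)
E
```

```text
[ 0.48428728 -0.02769884] [-1.16464088  1.1670753   0.10906548]
276.98119985753567 339.5494157850216 183.00733279199434 241.54027931810114
tip px 314.8580989701413 255.62201363320537
units [ 0.18991014 -0.12469535  1.24626371]
```

```bash
python3 - <<'E'
from h import *
import cv2
c=optics.calibration("wrist");o=-np.array(c["R"]).T@c["t"];print("cam",o, "fwd",c["R"][2])
a=cv2.imread("pics/w2.png")[165:275,255:365];a=cv2.convertScaleAbs(cv2.resize(a,(440,440),interpolation=cv2.INTER_CUBIC),alpha=2.2)
b=cv2.imread("pics/w2s.png")[100:450,0:360]
k=np.zeros((440,800,3),np.uint8);k[:,:440]=a;k[:350,440:800]=b;cv2.imwrite("pics/k.png",k)
E
```

```text
cam [ 0.41344163 -0.00488407  0.27598175] fwd [ 0.30435407 -0.07499117 -0.94960251]
```

View pics/k.png

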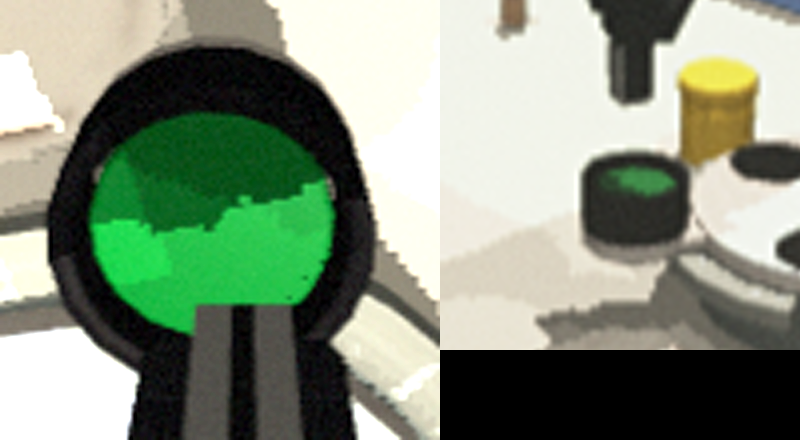

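```bash
python3 - <<'E'
from h import *
from scipy.optimize import least_squares
c=optics.calibration("wrist");s=arm.state();R=np.array(c["R"]);a=np.linspace(0,2*np.pi,181)
def pr(x,y,z,r):
    P=np.c_[x+r*np.cos(a),y+r*np.sin(a),0*a+z]@R.T+c["t"];return c["fx"]*P[:,0]/P[:,2]+c["cx"],c["fy"]*P[:,1]/P[:,2]+c["cy"]
def f(p):
    u,v=pr(*p,.082,.0235);w=pr(*p,.09,.025)[1];return [u.min()-277.5,u.max()-338.3,v.max()-248.7,w.min()-193.3]
o=least_squares(f,[.493,-.03]);print(o.x,o.fun)
t=s["tool_pos"];Rt=Ro.from_rotvec(s["orientation"]).as_matrix();print("units",Rt.T@(np.r_[o.x,.082]-t)/.04)
E
```

```text
[ 0.49064063 -0.02961313] [-0.57354797  0.57377015  0.45433105 -0.34042904]
units [ 0.02422057 -0.13278069  1.24640382]
```

```bash
python3 -m crank '[{"gripper":0,"dp":[0.01,-0.1,0.3],"rot":[0,0,0]},{"gripper":0,"dp":[0,0,0.4],"rot":[0,0,0]},{"gripper":0,"dp":[0,0,0.3],"rot":[0,0,0]},{"gripper":0,"dp":[0,0,0.2],"rot":[0,0,0]},{"gripper":0,"dp":[0,0,0.15],"rot":[0,0,0]},{"gripper":0,"dp":[0,0,0.15],"rot":[0,0,0]},{"gripper":0,"dp":[0,0,0],"rot":[0,0,0]},{"gripper":0,"dp":[0,0,0],"rot":[0,0,0]}]'
```

```text
time_s: 4.62
tool_pos: [0.4912, -0.0284, 0.0715]
orientation: [0.382, 3.118, -0.0]
force: [-2.6, 1.0, 7.9]
opening: 0.0
grip_force: 3.9
```

Pressed about 10.5 mm with 7.9 N, which fits the spring. Next I'll work out the arc in tool units.

```bash
python3 - <<'E'
from h import *
s=arm.state();R=Ro.from_rotvec(s["orientation"]).as_matrix();t=s["tool_pos"][:2]
ax=np.array([.6,-.0895]);d=t-ax;print(np.hypot(*d),np.degrees(np.arctan2(d[1],d[0])))
th=np.radians(150.5+np.r_[0,2,5,8,12,16,20,24,28,32,36,40,44,47,49,50]);p=ax+.125*np.c_[np.cos(th),np.sin(th)]
for q in np.diff(p,axis=0): print(np.round(R.T@np.r_[q,0]/.04,2)[:2])
E
```

```text
0.12477828307773418 150.68200934226894
[ 0.03 -0.11]
[ 0.03 -0.16]
[ 0.03 -0.16]
[ 0.02 -0.22]
[ 0.01 -0.22]
[-0.01 -0.22]
[-0.02 -0.22]
[-0.04 -0.21]
[-0.05 -0.21]
[-0.07 -0.21]
[-0.08 -0.2 ]
[-0.1 -0.2]
[-0.08 -0.14]
[-0.06 -0.09]
[-0.03 -0.05]
```

```bash
python3 -m crank '[{"gripper":0,"dp":[0.03,-0.11,0],"rot":[0,0,0]},{"gripper":0,"dp":[0.03,-0.16,0],"rot":[0,0,0]},{"gripper":0,"dp":[0.03,-0.16,0],"rot":[0,0,0]},{"gripper":0,"dp":[0.02,-0.22,0],"rot":[0,0,0]},{"gripper":0,"dp":[0.01,-0.22,0],"rot":[0,0,0]},{"gripper":0,"dp":[-0.01,-0.22,0],"rot":[0,0,0]},{"gripper":0,"dp":[-0.02,-0.22,0],"rot":[0,0,0]},{"gripper":0,"dp":[-0.04,-0.21,0],"rot":[0,0,0]}]';python3 -m crank '[{"gripper":0,"dp":[-0.05,-0.21,0],"rot":[0,0,0]},{"gripper":0,"dp":[-0.07,-0.21,0],"rot":[0,0,0]},{"gripper":0,"dp":[-0.08,-0.2,0],"rot":[0,0,0]},{"gripper":0,"dp":[-0.1,-0.2,0],"rot":[0,0,0]},{"gripper":0,"dp":[-0.08,-0.14,0],"rot":[0,0,0]},{"gripper":0,"dp":[-0.06,-0.09,0],"rot":[0,0,0]},{"gripper":0,"dp":[-0.03,-0.05,0],"rot":[0,0,0]},{"gripper":0,"dp":[0,0,0],"rot":[0,0,0]},{"gripper":0,"dp":[0,0,0],"rot":[0,0,0]}]'; python3 - <<'E'
from h import *
import cv2
out=[]
for n,(y,x) in (("scene",(150,275)),("wrist",(150,200))):
    print(n); im=optics.capture(n)[...,::-1]
    cv2.imwrite(f"pics/t1{n}.png",im); out.append(cv2.resize(im[y:y+130,x:x+160],None,fx=2.5 if n=="wrist" else 2.5,fy=2.5,interpolation=cv2.INTER_CUBIC))
cv2.imwrite("pics/t1.png",np.hstack(out))
s=arm.state();print(s["time_s"],s["tool_pos"],s["force"])
E
```

```text
time_s: 5.62
tool_pos: [0.4755, -0.0873, 0.0718]
orientation: [0.382, 3.116, 0.0]
force: [1.7, 0.3, 6.9]
opening: -0.0
grip_force: 3.8
time_s: 6.75
tool_pos: [0.483, -0.1343, 0.0717]
orientation: [0.382, 3.116, -0.0]
force: [1.4, 0.2, 7.1]
opening: -0.0003
grip_force: 3.8
scene
wrist
6.85 [ 0.48295313 -0.13431797  0.0717399 ] [1.12836446 0.05878241 8.30006973]
```

View pics/t1.png

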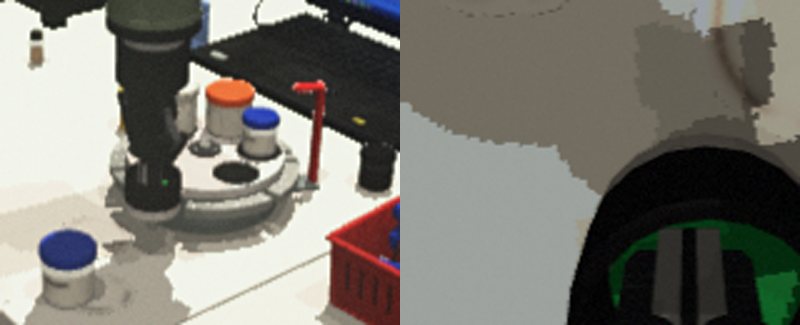

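The table has turned: the blue lid is now at scene (379,197) and the orange one at (367,188). I'll measure the angle from the lid centroids, before and after.

```bash
cat > ang.py <<'E'
from h import *
import cv2
from scipy.optimize import least_squares
cs=optics.calibration("scene")
def blob(im,m):
    n,l,st,ce=cv2.connectedComponentsWithStats(m.astype(np.uint8));i=1+st[1:,4].argmax();return ce[i]
def lids(im):
    w=np.zeros(im.shape[:2],bool);w[160:235,335:400]=1
    b,g,r=[im[...,i].astype(int) for i in range(3)]
    return ray(cs,*blob(im,w&(b>r+60)&(b>g+40)&(np.indices(b.shape)[0]>185)),.104)[:2],ray(cs,*blob(im,w&(r>150)&(r>b+80)&(g>r*.3)),.110)[:2]
def turn(im0,im1):
    b0,o0=lids(im0);b1,o1=lids(im1)
    def f(p):
        c,s=np.cos(p[2]),np.sin(p[2]);M=np.array([[c,-s],[s,c]]);a=p[:2]
        return np.r_[a+M@(b0-a)-b1,a+M@(o0-a)-o1]
    ax=np.array([.598,-.089])  # scene-frame hub
    an=lambda p:np.arctan2(*(p-ax)[::-1])
    o=least_squares(f,[.6,-.087,.7])
    print("lids",b0,o0,b1,o1,"fit",o.x,"res",o.fun,"fixed-hub turns",an(b1)-an(b0),an(o1)-an(o0), "pointer err mm", 1e3*np.linalg.norm(b1-o0))
E
python3 - <<'E'
from ang import *
turn(cv2.imread("pics/scene0.png"),cv2.imread("pics/t1scene.png"))
E
```

```text
lids [ 0.60812974 -0.14571889] [ 0.65867324 -0.11095513] [ 0.65130312 -0.12251069] [ 0.65999879 -0.06093965] fit [ 0.60286483 -0.08471295  0.82800429] res [ 5.85609138e-05  4.14592522e-04 -5.85609241e-05 -4.14592563e-04] fixed-hub turns 0.8328217345113692 0.7722098601836513 pointer err mm 13.705821836652301
```

Turned 0.83 rad so far. Next I ease up to about 77 mm so the tooth rides under the ring, then creep on until it snaps in.

```bash
python3 - <<'E'
from h import *
s=arm.state();R=Ro.from_rotvec(s["orientation"]).as_matrix();t=s["tool_pos"][:2]
ax=np.array([.6,-.0895]);d=t-ax;a0=np.degrees(np.arctan2(d[1],d[0]))%360;print(np.hypot(*d),a0)
th=np.radians(a0+np.r_[0,2,4,6,8,10,11,12,13,14,15]);p=ax+.125*np.c_[np.cos(th),np.sin(th)]
for q in np.diff(p,axis=0): print(np.round(R.T@np.r_[q,0]/.04,3)[:2])
E
python3 -m crank '[{"gripper":0,"dp":[0,0,-0.07],"rot":[0,0,0]},{"gripper":0,"dp":[0,0,-0.07],"rot":[0,0,0]},{"gripper":0,"dp":[-0.06,-0.09,0],"rot":[0,0,0]},{"gripper":0,"dp":[-0.06,-0.09,0],"rot":[0,0,0]},{"gripper":0,"dp":[-0.06,-0.09,0],"rot":[0,0,0]},{"gripper":0,"dp":[-0.06,-0.09,0],"rot":[0,0,0]},{"gripper":0,"dp":[0,0,0],"rot":[0,0,0]},{"gripper":0,"dp":[0,0,0],"rot":[0,0,0]}]'
```

```text
0.1253340380587377 200.95215076965783
[-0.064 -0.088]
[-0.067 -0.086]
[-0.07  -0.084]
[-0.073 -0.081]
[-0.076 -0.079]
[-0.039 -0.038]
[-0.04  -0.038]
[-0.04  -0.037]
[-0.041 -0.036]
[-0.041 -0.035]
time_s: 7.85
tool_pos: [0.4892, -0.1504, 0.077]
orientation: [0.381, 3.116, 0.001]
force: [6.3, 3.0, 0.7]
opening: -0.0003
grip_force: 2.8
```

```bash
python3 -m crank '[{"gripper":0,"dp":[-0.1,-0.06,0],"rot":[0,0,0]},{"gripper":0,"dp":[-0.06,-0.03,0],"rot":[0,0,0]},{"gripper":0,"dp":[0,0,0],"rot":[0,0,0]},{"gripper":0,"dp":[0,0,0],"rot":[0,0,0]}]'; python3 - <<'E'
from ang import *
im=optics.capture("scene")[...,::-1];cv2.imwrite("pics/t2scene.png",im)
turn(cv2.imread("pics/scene0.png"),cv2.imread("pics/t2scene.png"))
s=arm.state();d=s["tool_pos"][:2]-[.6,-.0895];print(np.hypot(*d),np.degrees(np.arctan2(d[1],d[0]))%360,s["force"])
E
```

```text
time_s: 8.35
tool_pos: [0.4932, -0.1558, 0.0769]
orientation: [-0.382, -3.118, 0.001]
force: [0.7, 0.3, -0.1]
opening: 0.0
grip_force: 0.1
lids [ 0.60812974 -0.14571889] [ 0.65867324 -0.11095513] [ 0.6551961  -0.11648214] [ 0.65760074 -0.05599908] fit [ 0.60287049 -0.08432844  0.92856884] res [-1.61915491e-05 -4.06575179e-04  1.61910160e-05  4.06574588e-04] fixed-hub turns 0.9461461900127406 0.8528792450893838 pointer err mm 6.529799073078826
0.12563663650197782 211.7957115920479 [ 0.31094505  0.22250279 -0.4413716 ]
```

Now 0.93 rad with almost no load on the tip. I keep creeping.

```bash
python3 -m crank '[{"gripper":0,"dp":[-0.08,-0.07,0],"rot":[0,0,0]},{"gripper":0,"dp":[-0.08,-0.07,0],"rot":[0,0,0]},{"gripper":0,"dp":[0,0,0],"rot":[0,0,0]},{"gripper":0,"dp":[0,0,0],"rot":[0,0,0]}]'; python3 - <<'E'
from ang import *
im=optics.capture("scene")[...,::-1];cv2.imwrite("pics/t3scene.png",im)
turn(cv2.imread("pics/scene0.png"),cv2.imread("pics/t3scene.png"))
s=arm.state();d=s["tool_pos"][:2]-[.6,-.0895];print(np.hypot(*d),np.degrees(np.arctan2(d[1],d[0]))%360,s["force"])
E
```

```text
time_s: 8.9
tool_pos: [0.4986, -0.1631, 0.0772]
orientation: [0.383, 3.117, -0.001]
force: [1.2, -1.3, 5.3]
opening: 0.0002
grip_force: 2.5
lids [ 0.60812974 -0.14571889] [ 0.65867324 -0.11095513] [ 0.65654645 -0.11344491] [ 0.65831478 -0.05820063] fit [ 0.60337636 -0.08331898  0.93630528] res [-9.72060682e-05 -3.03447164e-03  9.72060670e-05  3.03447159e-03] fixed-hub turns 0.9985374104786446 0.8193263749281763 pointer err mm 3.274481818241642
0.12523914729633148 215.95797920054312 [ 0.91434563 -1.09982762  5.32917779]
```

Fz has risen to 5.3 N at 77 mm, the spring force for 5 mm in, so the tooth has dropped into the slot. I retreat straight up.

```bash
python3 -m crank '[{"gripper":0,"dp":[0,0,-0.08],"rot":[0,0,0]},{"gripper":0,"dp":[0,0,-0.08],"rot":[0,0,0]},{"gripper":0,"dp":[0,0,-0.2],"rot":[0,0,0]},{"gripper":0,"dp":[0,0,-0.4],"rot":[0,0,0]},{"gripper":0,"dp":[0,0,-0.7],"rot":[0,0,0]},{"gripper":0,"dp":[0,0,-0.8],"rot":[0,0,0]},{"gripper":0,"dp":[0.4,0.4,-0.8],"rot":[0,0,0]},{"gripper":0,"dp":[0.7,0.7,-0.4],"rot":[0,0,0]},{"gripper":0,"dp":[0.7,0.7,0],"rot":[0,0,0]},{"gripper":0,"dp":[0.7,0.7,0],"rot":[0,0,0]},{"gripper":0,"dp":[0.4,0.7,0],"rot":[0,0,0]},{"gripper":0,"dp":[0,0.7,0],"rot":[0,0,0]},{"gripper":0,"dp":[0,0.4,0],"rot":[0,0,0]},{"gripper":0,"dp":[0,0,0],"rot":[0,0,0]},{"gripper":0,"dp":[0,0,0],"rot":[0,0,0]}]'; python3 - <<'E'
from ang import *
im=optics.capture("scene")[...,::-1];cv2.imwrite("pics/t4scene.png",im)
cv2.imwrite("pics/t4c.png",cv2.resize(im[165:265,290:420],None,fx=6,fy=6,interpolation=cv2.INTER_CUBIC))
turn(cv2.imread("pics/scene0.png"),im)
s=arm.state();print(s["tool_pos"],s["force"])
E
```

```text
time_s: 10.82
tool_pos: [0.427, 0.0317, 0.2155]
orientation: [-0.383, -3.118, 0.001]
force: [1.1, -0.1, 0.2]
opening: 0.0001
grip_force: 0.0
lids [ 0.60812974 -0.14571889] [ 0.65867324 -0.11095513] [ 0.65771748 -0.1120447 ] [ 0.65366175 -0.05065474] fit [ 0.60323929 -0.08525     1.03427511] res [-5.90625854e-06  8.93816255e-05  5.90644512e-06 -8.93813052e-05] fixed-hub turns 1.025775745646764 0.9504359195457308 pointer err mm 1.4493529410147092
[0.42704917 0.03160476 0.21542711] [ 0.99070868 -0.07997792  0.13133454]
```

View pics/t4c.png

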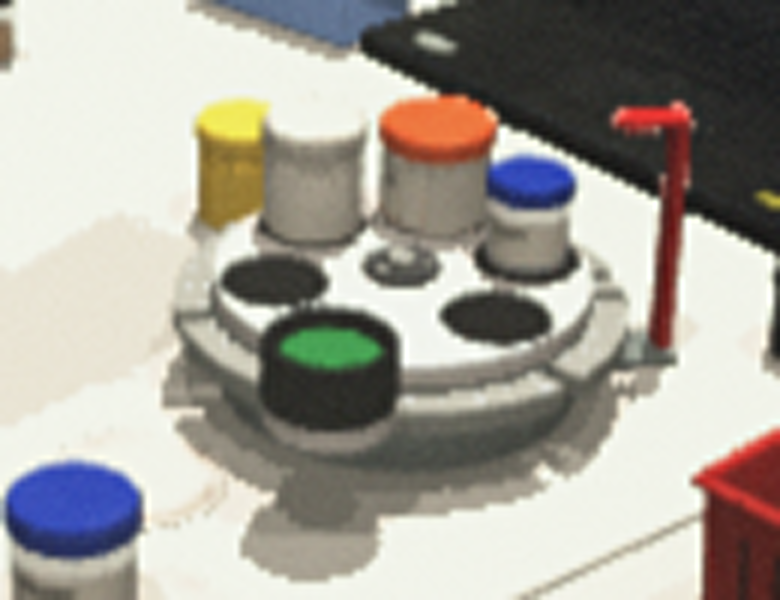

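The blue jar stands at the pointer, within about 1.5 mm. The fit gives 1.034 rad, and the green face sits as far below the cup rim as at the start (39 against 40 crop pixels), so the plunger is fully out. All jars are upright and the arm is clear.

```bash
python3 -c "
from workcell import arm; print(arm.sign_off())"
```

```text
the job is handed in; nothing more can be done
None
```

I indexed the table one slot counter-clockwise (measured 1.03 rad), the plunger sprang back out, the blue-lidded jar stands about 1.5 mm from the pointer place by the camera, and I handed the job in at about 11 s; no verdict came back.

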